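# Refit the jar warmer's dial knob, load the well and switch on

### The arm

A 7-joint arm with a two-finger parallel gripper is mounted at the origin on a cart in front of the work surface, level with it; the furniture and walls round the work are solid. World frame = base frame: x ahead of the robot, y to its left, z up, the work surface at z = 0. Lengths are in m, angles in rad, forces in N, time in s.
With the tool pointing down it reaches from about 0.35 to 0.9 m from the base axis. Payload 19.9 kg.
Tool frame: the origin (TCP) lies on the centre line of the jaws, within the pads' length; the fingertips stand 11 mm ahead of it and the grasp point (between the pads) lies 8 mm behind it; z points along the fingers, y is the line along which they close (so a half turn about z gives the same grasp; the last joint's range is limited). The gripper opens to 85 mm and grips with 20 to 120 N. Pads are 22 mm wide; open, the fingers measure 114 mm over their backs; the gripper's body (76 mm by 85 mm) begins 54 mm behind the grasp point. The pads swing forward as they close: fully open they stand 13 mm farther back than shut.
Start: joints at [1.101, 0.417, -0.01, 1.614, 0.005, 1.111, -0.053], TCP at [0.26, -0.568, 0.242] pointing down, gripper open.
Joint ranges: [-2.81, 2.81], [-0.39, 2.02], [-1.27, 1.25], [0.06, 2.57], [-1.19, 4.33], [0.19, 2], [-2.82, 2.82]. Speed limits (rad/s): [1.89, 1.89, 2.39, 2.39, 3.01, 3.01, 3.01].

### API

Orientations are given as a 3x3 rotation matrix whose columns are the frame's x, y, z axes.
In Python, from bench import observe, optics, r gives the robot as it stands.
- The arm moves only by the shell command python3 -m inch 'ROWS' [OPENING] [FORCE]. ROWS is JSON, one flat list of numbers, 6 for each row, row after row: the shift along the world's x, y, z in m, then the turn, a rotation vector about the world's x, y, z in degrees. A call has exactly 8 rows; each row is the pose to reach, as a shift and turn from the pose commanded when the call began; what a row does not reach only later rows make up. A row lasts 1/10 s, in which the tool goes at most 50 mm and 8.59 degrees, less where a joint would pass 70% of its speed; a pose out of reach is approached as far as the arm can. A call with a gripper value outside its range is refused whole. OPENING is the finger opening in m, from 0 to 0.0854, set as the call begins (- or left out, the last holds). The fingers move at their own pace and stop on an object; FORCE is the grip in N (left out, the last holds). Time passes only in rows, so rows that repeat a pose let the fingers close, or fill a call up. It gives the time, the measured TCP pose, the force, the opening and the grip force at its end, in the units of the state.
- observe(): the state, without advancing time (a new reading comes with each control period).
- optics.capture(name): name is "scene" or "top" or "wrist"; returns a dict with "color" (400x640x3 uint8, blue, green, red), "fx", "fy", "cx", "cy" (pixels), "R" (3x3) and "t" (3): a world point X has camera coordinates R X + t. Camera axes: x right, y down, z forward; pixel columns grow to the right and rows downward; lengths in m; the calibration is good to about 2 mm. A picture is of the moment at which its call begins. There is no depth.
- r.job_done(): hands the job in; it is judged then, once.
The state is a dict: "time_s": time; "joint_positions": joint angles; "dq": joint speeds; "effort": joint torques, N m; "tool_pos": TCP position; "orientation": TCP orientation; "force": force on the tool from outside, world axes, zero at the start; "moment": the same for the moment, N m; "gripper_width": opening from 0.0 (shut) to 1.0 (fully open); "grasp_force": force on a finger pad.
Only numpy, scipy, OpenCV 4.12 (cv2) and the standard library are available. Lean on these libraries where they do the work, as an engineer would, in place of code of your own. Each camera call takes 0.05 s, during which the arm holds its last target. There are 200 camera calls.

### The job

The knob of the jar warmer was pulled off for washing: push it back onto its D-shaped spindle, turning it gently until it drops fully home, and put every jar standing round the warmer (the honey jars and the low preserve jars with steel lids) upright onto the floor of its well, closely side by side so that all fit. Leave the dial at off until the knob is home and the jars are all in, then turn it clockwise a quarter turn, so that the pointer stands at the long mark; leave the other things on the worktop alone.

Things in the scene. Friction and masses are not known exactly. Their poses are not given: they have to be found in the camera images.
- warmer: The jar warmer, a flat steel appliance 204 x 348 mm and 40 mm high, fixed. Origin under the centre of its footprint; its x axis points away from its front edge, y to its left, z up. Along its back runs one open well; in front of that a level deck (top 40 mm up) with the dial on its right half. Wire handles stand out 15 mm at each end at half height.
- well_floor (a point): Centre of the floor of the open well, with the warmer's axes. The well measures inside 74 mm along x (-37 to 37) and 318 mm along y (-159 to 159); its walls rise 28 mm above the floor. Fingers find room above the walls in front of and behind a jar, not between jars. The floor lies 12 mm above the worktop. All five jars side by side in one row take 300 mm of the 318.
- dial_centre (a point): Point on the deck under the spindle, 40 mm above the worktop, on the spindle's axis, with the warmer's axes. White scale round it: a dot at off (toward the warmer's +x, 12 o'clock), then clockwise short mark at 45 degrees, long mark at 90 degrees (toward the warmer's -y, 3 o'clock), short mark at 135.
- spindle_tip (a point): Centre of the top of the upright steel spindle, 20 mm above the deck. The spindle is 14 mm in diameter with one flat 3 mm from its axis (D shape) and a bevel of 2.5 mm round its top (1 mm at the flat). The flat faces the warmer's -x when the joint spindle reads 0.
- spindle (a joint): Angle of the spindle, rad, 0 at off, growing clockwise seen from above, up to 2.4; 1.57 at the long mark. Starts near off. It stays where it is left; stiff: about 0.045 N m to turn. The seated knob has some play on it (up to 0.25 rad either way).
- knob: Black dial knob, 48 mm in diameter, 41 mm high, 60 g, loose, skirt down. Origin: centre of its underside, z up, x toward its pointer. Underneath: round recess 19 mm wide, 6 mm deep, then a D bore 12 mm deep (0.6 mm play all round, 0.4 mm at the flat), its flat toward -x. Turned wrong it stands on the spindle with its underside 14 mm above the deck; home, 2 mm.
- knob_top (a point): Centre of the top of the knob's grip bar, 41 mm above the knob's underside. The bar (21 to 41 mm up) is 44 mm long along the knob's x and 14 mm thick along its y, to be pinched across y; a white line at its +x end is the pointer. At off the pointer points to the dot.
- honey_jar_a: Honey jar with a wide screw lid, 65 mm in diameter, 100 mm high; origin at the centre of its underside, z up its axis. Stands loose on the worktop at the start, clear of its neighbours; may be absent. One of the jars to be warmed.
- honey_jar_b: Honey jar with a wide screw lid, 65 mm in diameter, 100 mm high; origin at the centre of its underside, z up its axis. Stands loose on the worktop at the start, clear of its neighbours; may be absent. One of the jars to be warmed.
- small_jar_a: Small low glass preserve jar with a steel lid, 54 mm in diameter, 48 mm high; origin at the centre of its underside, z up its axis. Stands loose on the worktop at the start, clear of its neighbours; may be absent. One of the jars to be warmed.
- small_jar_b: Small low glass preserve jar with a steel lid, 54 mm in diameter, 48 mm high; origin at the centre of its underside, z up its axis. Stands loose on the worktop at the start, clear of its neighbours; may be absent. One of the jars to be warmed.
- squat_jar: Wide low glass preserve jar with a steel lid, 62 mm in diameter, 54 mm high; origin at the centre of its underside, z up its axis. Stands loose on the worktop at the start, clear of its neighbours; may be absent. One of the jars to be warmed.
- tin_beans: Bystander: food tin, 75 mm in diameter, 58 mm high, loose. Not to be moved.
- apple: Bystander: apple, 82 mm wide, 72 mm high, loose. Not to be moved.
- mug: Bystander: spotted mug, 82 x 117 mm with its handle, 91 mm high, loose. Not to be moved.
- pepper_mill: Bystander: wooden pepper mill, 58 mm in diameter, 170 mm high, loose. Not to be moved.
- fish_tin: Bystander: flat oblong tin, 63 x 105 mm, 26 mm high, behind the warmer, loose. Not to be moved.
There are look-alikes about, which are no part of the job. Leave any green look-alike of the small_jar_b alone.

How it is judged:
By the outcome, as a careful person would: the job done as asked, in the order asked, and still so for the second after the job is handed in, with the robot touching nothing.
Of honey_jar_a, honey_jar_b, small_jar_a, small_jar_b, squat_jar only 4 to 5 are there at a start; the rules pass over those that are not, and their reading is None.
At some moment in a run one of small_jar_a, small_jar_b, squat_jar, knob may be knocked a few centimetres aside while the robot is not near it.
It also fails if it takes over 210 s, if anything falls off the work surface, if the arm or the gripper's body presses on something with over 40 N, if the wrist force passes 120 N, or if a joint passes its speed limit or range.

## Working session

There is one attempt and no reset: what is moved stays moved. The work goes in short steps, Python scripts to look and compute and a shell command to move; the robot and the scene stay as the last step left them, time stands still between calls to the robot, and variables do not carry over. Pictures are saved under pics/ and viewed, at most 17 in all, crops included, and the job is handed in when it is done.

```bash
ls; mkdir -p pics; python3 - <<'E'
from bench import observe, optics, r
import cv2
s=observe(); print(s)
for n in("scene","top"):
    c=optics.capture(n); cv2.imwrite(f"pics/{n}0.png",c["color"]); print(n,c["fx"],c["cx"],c["cy"],c["R"],c["t"])
E
```

```text
pics
{'time_s': 0.0, 'joint_positions': array([ 1.10052418,  0.41797602, -0.01029268,  1.61415729,  0.00473543,
        1.11070495, -0.05298577]), 'dq': array([ 2.67782950e-04, -2.50370675e-04, -4.14010204e-04, -4.90087096e-04,
        3.54824142e-05, -1.21531381e-04, -5.35180709e-04]), 'effort': array([-1.56423489e-04, -8.64456511e+01,  6.78508133e-01, -4.34917653e+01,
        1.91390124e-02,  7.30025131e-03, -1.03168759e-04]), 'tool_pos': array([ 0.25968766, -0.56813551,  0.24166614]), 'orientation': array([[ 9.09464943e-01,  4.15780148e-01, -6.21498801e-04],
       [ 4.15780593e-01, -9.09464341e-01,  1.05357273e-03],
       [-1.27176371e-04, -1.21659460e-03, -9.99999252e-01]]), 'force': array([ 0.044324  , -0.47292665,  0.67473459]), 'moment': array([ 0.00910247,  0.00226489, -0.02287281]), 'grasp_force': 0.0, 'gripper_width': 0.999217087712526}
scene 371.95531567143024 317.6702241177263 198.2496436396167 [[-0.7176619  -0.69603226  0.02237172]
 [-0.37548778  0.35970142 -0.8541802 ]
 [ 0.58648984 -0.62141289 -0.51949561]] [0.36824084 0.26445936 0.97632871]
top 398.25015057659266 320.7194379511598 197.8578997170594 [[-0.01718792 -0.99970295  0.01727949]
 [-0.9824734   0.01367848 -0.18590027]
 [ 0.18560869 -0.02017188 -0.98241667]] [-0.03578951  0.56789532  0.99232219]
```

View pics/scene0.png

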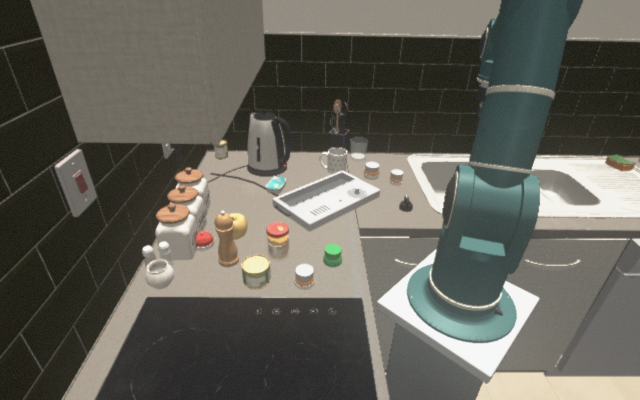

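View pics/top0.png

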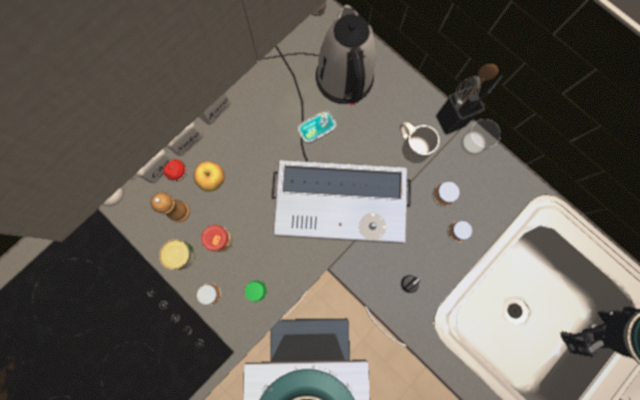

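```bash
cat > h.py <<'E'
import cv2, numpy as np
from bench import observe, optics, r
def ray(c,u,v):
    R=np.array(c["R"]);t=np.array(c["t"])
    d=R.T@np.array([(u-c["cx"])/c["fx"],(v-c["cy"])/c["fy"],1]); return -R.T@t,d
def plane(c,u,v,z):
    o,d=ray(c,u,v); return o+d*(z-o[2])/d[2]
def proj(c,X):
    p=np.array(c["R"])@np.array(X)+np.array(c["t"]); return np.array([c["fx"]*p[0]/p[2]+c["cx"],c["fy"]*p[1]/p[2]+c["cy"]])
def crop(img,x0,x1,y0,y1,k): return cv2.resize(img[y0:y1,x0:x1],None,fx=k,fy=k,interpolation=cv2.INTER_CUBIC)
def st():
    s=observe(); print(round(s["time_s"],2),s["tool_pos"].round(4),"yaxis",s["orientation"][:,1].round(3),"F",s["force"].round(1),"w",round(s["gripper_width"]*.0854,4),"g",round(s["grasp_force"],1)); return s
E
python3 - <<'E'
from h import *
a=cv2.imread("pics/top0.png"); b=cv2.imread("pics/scene0.png")
A=crop(a,140,300,150,310,3.7); B=crop(b,190,420,140,290,3.4)
cv2.imwrite("pics/c1.png",crop(a,140,300,145,310,3.6)); cv2.imwrite("pics/c2.png",B); cv2.imwrite("pics/c3.png",crop(a,265,475,150,300,3.8))
E
```

```text
(no output)
```

View pics/c2.png

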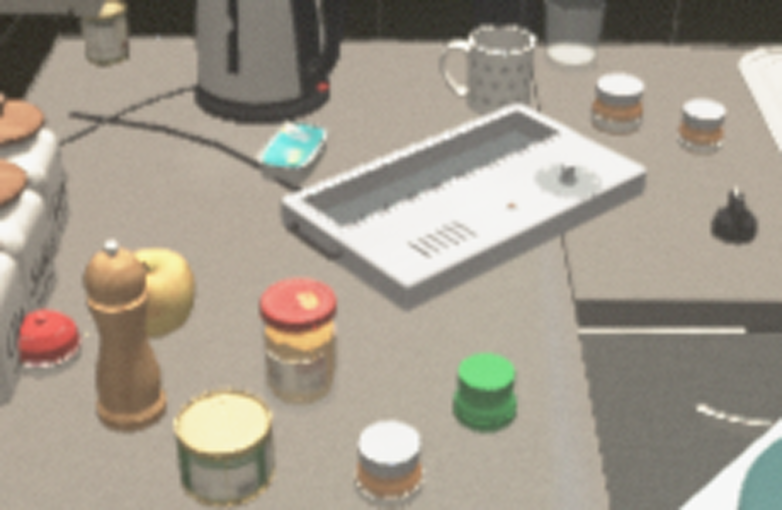

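View pics/c3.png

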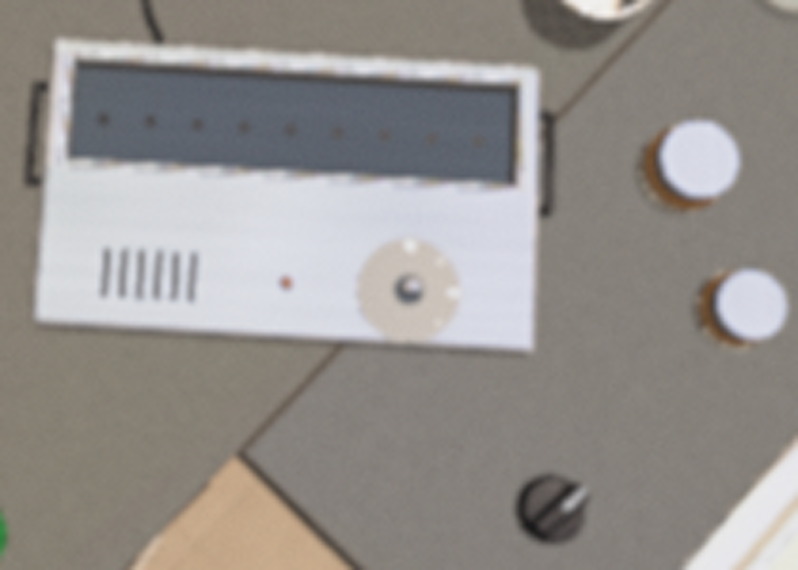

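View pics/c1.png

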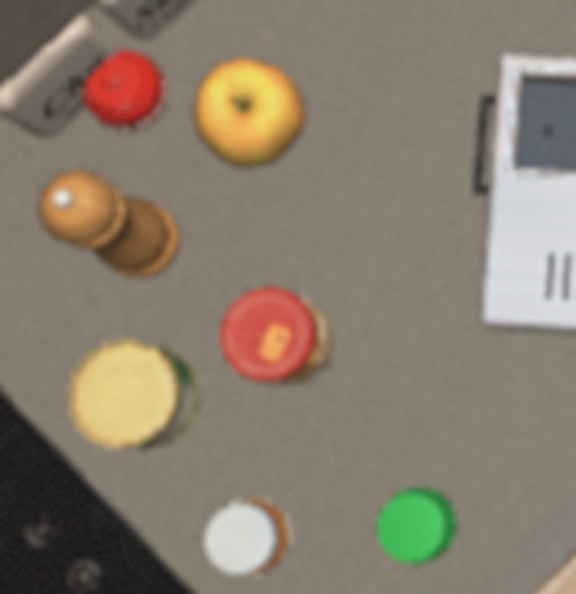

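```bash
python3 - <<'E'
from h import *
c=optics.capture("top"); s=optics.capture("scene"); im=c["color"]; g=im.astype(int)
hsv=cv2.cvtColor(im,cv2.COLOR_BGR2HSV)
def blob(m,x0,x1,y0,y1):
    k=np.zeros(m.shape,np.uint8);k[y0:y1,x0:x1]=m[y0:y1,x0:x1]
    cs,_=cv2.findContours(k,cv2.RETR_EXTERNAL,cv2.CHAIN_APPROX_NONE); q=max(cs,key=cv2.contourArea)
    return cv2.minEnclosingCircle(q),cv2.fitEllipse(q)
white=((hsv[...,1]<45)&(hsv[...,2]>165)).astype(np.uint8)
red=((hsv[...,1]>120)&((hsv[...,0]<8)|(hsv[...,0]>172))).astype(np.uint8)
dark=(hsv[...,2]<75).astype(np.uint8)
for n,m,b,z in(("whiteL",white,(190,225,278,312),.048),("w1",white,(432,466,175,208),.054),("w2",white,(448,478,217,247),.048),("red",red,(195,235,220,255),.1),("knob",dark,(398,426,270,298),.02)):
    ci,e=blob(m,*b); u,v=e[0]; p=plane(c,u,v,z); q=[np.linalg.norm(plane(c,u+d/2,v,z)-plane(c,u-d/2,v,z))*1e3 for d in e[1]]
    print(n,np.round(e[0],1),p.round(4),"diam",np.round(q,1))
# warmer
k=3.8
X=lambda x,y:(265+x/k,150+y/k)
L=[plane(c,*X(*p),.04)[:2] for p in((56,40),(539,68),(533,350),(36,322))]
print(np.round(L,4)); W=np.mean(L,0)
print("sides",[np.linalg.norm(L[i]-L[(i+1)%4]).round(4) for i in range(4)])
print("ctr",W,"yaw",np.degrees(np.arctan2(*(((L[0]-L[1])+(L[3]-L[2]))*[-1,1]))))
print("spindle tip",plane(c,*X(408,285),.06),"dialdisc",plane(c,*X(409,289),.04))
print("well",[plane(c,*X(*p),.04)[:2].round(4) for p in((76,58),(518,86),(515,186),(68,158))])
print("pointer", plane(c,*X(587,490),.041),plane(c,*X(545,528),.041))
print("far can",plane(s,221,157,0),"mug",plane(c,424,140,.09),"fish",plane(c,317,126,.026))
E
```

```text
whiteL [205.9 294.2] [0.326  0.2481 0.048 ] diam [45.6 48.5]
w1 [449.  191.3] [ 0.5801 -0.3846  0.054 ] diam [50.9 54.5]
w2 [462.6 229.6] [ 0.4785 -0.4147  0.048 ] diam [44.7 47.7]
red [214.1 237.6] [0.4631 0.2192 0.1   ] diam [60.9 63.3]
knob [408.  283.2] [ 0.3432 -0.2697  0.02  ] diam [34.  41.5]
[[ 0.6741  0.0641]
 [ 0.6492 -0.2797]
 [ 0.449  -0.264 ]
 [ 0.4736  0.0775]]
sides [np.float64(0.3448), np.float64(0.2008), np.float64(0.3424), np.float64(0.201)]
ctr [ 0.56146292 -0.10052905] yaw -4.129285200293704
spindle tip [ 0.49287289 -0.17665253  0.06      ] dialdisc [ 0.49242558 -0.18023082  0.04      ]
well [array([0.6607, 0.0499]), array([ 0.6362, -0.264 ]), array([ 0.5639, -0.2579]), array([0.5883, 0.0556])]
pointer [ 0.35400094 -0.29510091  0.041     ] [ 0.32945613 -0.26512294  0.041     ]
far can [ 1.16237608 -0.04084862  0.        ] mug [ 0.71069896 -0.31682574  0.09      ] fish [ 0.77674412 -0.03831936  0.026     ]
```

```bash
python3 -m inch '[0.02,0.06,0,0,0,8,0.03,0.12,0,0,0,16,0.04,0.17,0,0,0,24,0.06,0.21,0,0,0,32,0.07,0.25,0,0,0,40,0.083,0.29,0,0,0,48,0.083,0.295,0,0,0,55,0.083,0.295,0,0,0,60]' 0.0854 30; python3 -m inch '[0,0,-0.01,0,0,8,0,0,-0.02,0,0,16,0,0,-0.03,0,0,24,0,0,-0.04,0,0,32,0,0,-0.05,0,0,40,0,0,-0.06,0,0,44.7,0,0,-0.06,0,0,44.7,0,0,-0.06,0,0,44.7]'; python3 - <<'E'
from h import *
st(); c=optics.capture("wrist"); cv2.imwrite("pics/w1.png",c["color"]); np.savez("w1.npz",**c)
E
```

```text
time_s: 1.0
tool_pos: [0.3434, -0.2716, 0.2425]
orientation: [[0.087, 0.996, 0.0], [0.996, -0.087, -0.0], [-0.0, 0.0, -1.0]]
force: [0.1, -0.1, -0.3]
gripper_width: 0.995
grasp_force: 0.0
time_s: 1.8
tool_pos: [0.3428, -0.2734, 0.1825]
orientation: [[-0.631, 0.776, -0.0], [0.776, 0.631, 0.0], [0.0, -0.0, -1.0]]
force: [0.2, 0.1, 0.5]
gripper_width: 1.001
grasp_force: 0.0
1.8 [ 0.3428 -0.2734  0.1825] yaxis [ 0.776  0.631 -0.   ] F [0.2 0.1 0.5] w 0.0855 g 0.0
```

View pics/w1.png

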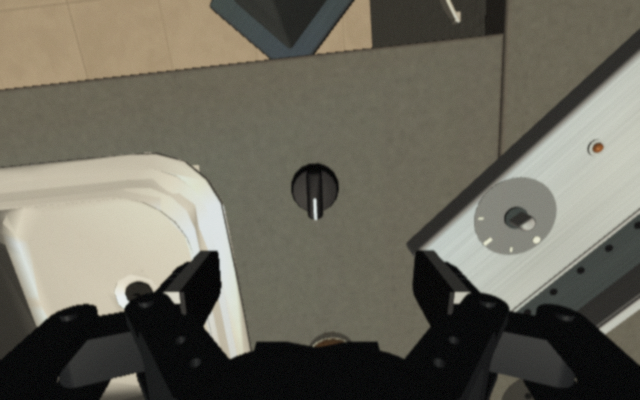

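```bash
python3 - <<'E'
from h import *
c=dict(np.load("w1.npz")); im=c["color"]; h=cv2.cvtColor(im,cv2.COLOR_BGR2HSV)
m=np.zeros(h.shape[:2],np.uint8); m[155:228,285:345]=(h[155:228,285:345,2]<62)*255
cs,_=cv2.findContours(m,0,1); q=max(cs,key=cv2.contourArea); (u,v),rad=cv2.minEnclosingCircle(q); print("skirt",cv2.boundingRect(q),u,v,rad)
x,y,w,hh=cv2.boundingRect(q)
for z in(0,.01,.02): print(z,plane(c,x+w/2,187,z).round(4),np.linalg.norm(plane(c,x,187,z)-plane(c,x+w,187,z)))
wm=np.zeros_like(m); wm[190:228,300:330]=(h[190:228,300:330,2]>150)*255
cs,_=cv2.findContours(wm,0,1); l=max(cs,key=cv2.contourArea); print("line",cv2.boundingRect(l))
pts=np.argwhere(wm)[:,::-1].astype(float)
W=np.array([plane(c,*p,.041)[:2] for p in pts]); mu=W.mean(0); d=np.linalg.svd(W-mu)[2][0]; 
tip=plane(c,*pts[pts[:,1].argmax()],.041)[:2]; print("line mean",mu,"ang",np.degrees(np.arctan2(d[1],d[0])),"tip",tip)
if d@(tip-mu)<0:d=-d
print("bar centre from tip",tip-d*.022)
print("TCPpix",proj(c,observe()["tool_pos"]),"bar top pix of (345,-272)",proj(c,[.3428,-.2734,.041]))
cv2.imwrite("pics/w1c.png",np.hstack([crop(im,275,355,150,230,5),crop(im,465,565,170,260,4.44)]))
E
```

```text
skirt (291, 163, 48, 55) 315.0 190.1481475830078 27.313501358032227
0 [ 0.3435 -0.2775  0.    ] 0.048106979108308204
0.01 [ 0.3422 -0.2758  0.01  ] 0.046577540566787645
0.02 [ 0.3408 -0.274   0.02  ] 0.04504810202526701
line (313, 199, 4, 21)
line mean [ 0.35032479 -0.28594396] ang -48.38589396781271 tip [ 0.35573162 -0.29368434]
bar centre from tip [ 0.34112119 -0.27723638]
TCPpix [317.65919421 267.16811952] bar top pix of (345,-272) [317.10344154 193.04424091]
```

View pics/w1c.png

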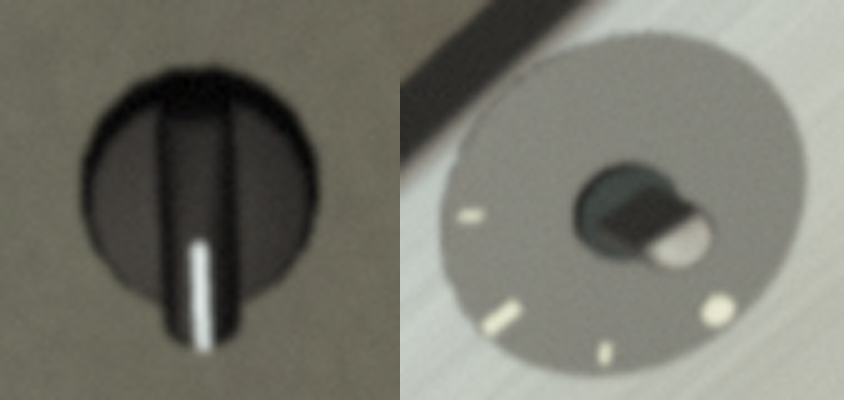

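```bash
python3 - <<'E'
from h import *
c=dict(np.load("w1.npz")); im=c["color"]
X=lambda x,y:(465+(x-400)/4.44-.4,170+y/4.44-.4)
h=cv2.cvtColor(im,cv2.COLOR_BGR2HSV)
print("disc",plane(c,*X(623,204),.04),"tip~",plane(c,*X(681,236),.06))
print("dot",plane(c,*X(718,311),.04),"long",plane(c,*X(502,318),.04),"s45",plane(c,*X(605,353),.04),"s135",plane(c,*X(470,216),.04))
print("tip width",np.linalg.norm(plane(c,*X(647,247),.06)-plane(c,*X(702,208),.06)),np.linalg.norm(plane(c,*X(712,235),.06)-plane(c,*X(650,235),.06)),"flat dir",plane(c,*X(647,247),.06)-plane(c,*X(702,208),.06))
o1,d1=ray(c,*X(681,236))
E
python3 -m inch '[-0.001,-0.004,-0.03,0,0,1,-0.001,-0.004,-0.06,0,0,1,-0.001,-0.004,-0.09,0,0,1,-0.001,-0.004,-0.11,0,0,1,-0.001,-0.004,-0.125,0,0,1,-0.001,-0.004,-0.14,0,0,1,-0.001,-0.004,-0.1475,0,0,1,-0.001,-0.004,-0.1475,0,0,1]' 0.05 30
```

```text
disc [ 0.49340846 -0.17789133  0.04      ] tip~ [ 0.49262029 -0.17851169  0.06      ]
dot [ 0.52603059 -0.18111645  0.04      ] long [ 0.49268    -0.21024659  0.04      ] s45 [ 0.51501549 -0.2021092   0.04      ] s135 [ 0.47134187 -0.19912414  0.04      ]
tip width 0.01186550165818402 0.01166028917407997 flat dir [-0.0021262  -0.01167345  0.        ]
time_s: 2.65
tool_pos: [0.3418, -0.2773, 0.0345]
orientation: [[-0.646, 0.764, -0.001], [0.764, 0.646, 0.0], [0.001, -0.0, -1.0]]
force: [0.4, 0.0, 0.6]
gripper_width: 0.586
grasp_force: 0.0
```

```bash
python3 -m inch '[0,0,0,0,0,0,0,0,0,0,0,0,0,0,0,0,0,0,0,0,0,0,0,0,0,0,0,0,0,0,0,0,0,0,0,0,0,0,0,0,0,0,0,0,0,0,0,0]' 0 30; python3 -m inch '[0,0,0.02,0,0,0,0,0,0.04,0,0,0,0,0,0.06,0,0,0,0,0,0.09,0,0,0,0,0,0.12,0,0,0,0,0,0.12,0,0,0,0,0,0.12,0,0,0,0,0,0.12,0,0,0]';python3 - <<'E'
from h import *
s=st()
c=optics.capture("wrist"); cv2.imwrite("pics/w2.png",crop(c["color"],200,440,150,400,2.4)); np.savez("w2.npz",**c)
print(proj(c,s["tool_pos"]))
E
```

```text
time_s: 3.45
tool_pos: [0.3422, -0.2777, 0.0355]
orientation: [[-0.646, 0.763, 0.001], [0.763, 0.646, -0.001], [-0.001, -0.0, -1.0]]
force: [-1.6, 1.5, 7.5]
gripper_width: 0.155
grasp_force: 30.3
time_s: 4.25
tool_pos: [0.3415, -0.2772, 0.1542]
orientation: [[-0.646, 0.763, -0.001], [0.763, 0.646, 0.0], [0.001, -0.0, -1.0]]
force: [-0.3, 0.4, -1.1]
gripper_width: 0.155
grasp_force: 29.4
4.25 [ 0.3415 -0.2772  0.1542] yaxis [ 0.763  0.646 -0.   ] F [-0.3  0.4 -1.1] w 0.0132 g 29.4
[317.4899208  266.64768827]
```

View pics/w2.png

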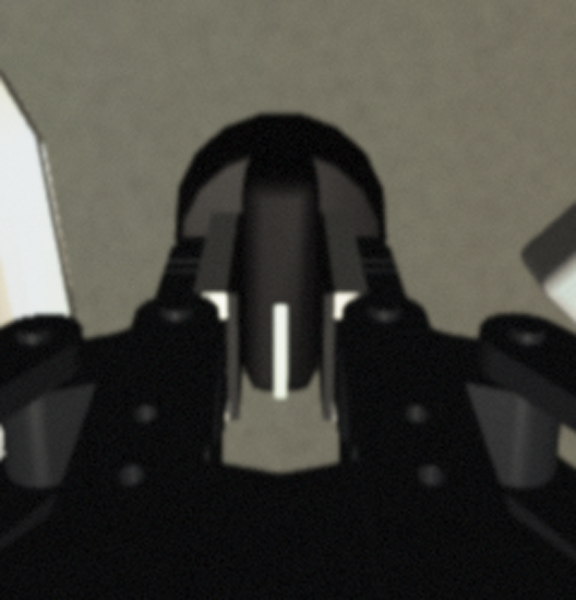

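```bash
python3 - <<'E'
from h import *
c=dict(np.load("w2.npz")); s=observe(); x=-s["orientation"][:,0]; y=s["orientation"][:,1]
z=s["tool_pos"][2]+.006
for u,v in((316.3,315.8),(200+178/2.4,150+210/2.4),(200+384/2.4,150+210/2.4)):
    zz=z if v>300 else z-.041
    p=plane(c,u,v,zz)-s["tool_pos"]; print(p@x,p@y)
print(np.degrees(np.arctan2(x[1],x[0])))
for zz in(z-.041,z-.031,z-.02): print(np.linalg.norm(plane(c,200+178/2.4,150+215/2.4,zz)-plane(c,200+384/2.4,150+215/2.4,zz)), ((plane(c,281/2.4+200,150+113/2.4,zz))-s["tool_pos"])@x)
E
```

```text
0.021421323571788296 -0.0005965408405236529
-9.157141722513673e-05 -0.02408548002588332
-0.00011432620124859678 0.023661965853994354
-49.73102117722654
0.04783364589466641 -0.023295135672119802
0.04497445520626075 -0.02584332144579225
0.04182934544901459 -0.028646325796831983
```

```bash
python3 -m inch '[0.02,0.015,0,0,0,6,0.045,0.03,0,0,0,12,0.07,0.045,0,0,0,18,0.09,0.06,0,0,0,24,0.115,0.075,0,0,0,30,0.135,0.09,0,0,0,37,0.148,0.098,0,0,0,43,0.1515,0.0992,0,0,0,45.6]'; python3 -m inch '[0,0,-0.01,0,0,0,0,0,-0.02,0,0,0,0,0,-0.03,0,0,0,0,0,-0.04,0,0,0,0,0,-0.05,0,0,0,0,0,-0.057,0,0,0,0,0,-0.057,0,0,0,0,0,-0.057,0,0,0]'
python3 - <<'E'
from h import *
st(); c=optics.capture("wrist"); cv2.imwrite("pics/w3.png",crop(c["color"],200,440,150,400,2.4)); t=optics.capture("scene"); s=observe()
p=proj(t,s["tool_pos"]).astype(int); print(p); cv2.imwrite("pics/s3.png",crop(t["color"],p[0]-50,p[0]+50,p[1]-40,p[1]+40,6))
E
```

```text
time_s: 5.1
tool_pos: [0.4944, -0.1764, 0.1538]
orientation: [[-0.998, 0.066, -0.001], [0.066, 0.998, 0.002], [0.001, 0.002, -1.0]]
force: [-0.6, -1.2, -1.9]
gripper_width: 0.154
grasp_force: 29.4
time_s: 5.9
tool_pos: [0.4934, -0.1781, 0.0978]
orientation: [[-0.997, 0.072, 0.0], [0.072, 0.997, 0.0], [-0.0, 0.0, -1.0]]
force: [0.4, -0.9, -0.4]
gripper_width: 0.153
grasp_force: 29.4
5.9 [ 0.4934 -0.1781  0.0978] yaxis [0.072 0.997 0.   ] F [ 0.4 -0.9 -0.4] w 0.0131 g 29.4
[357 178]
```

View pics/s3.png

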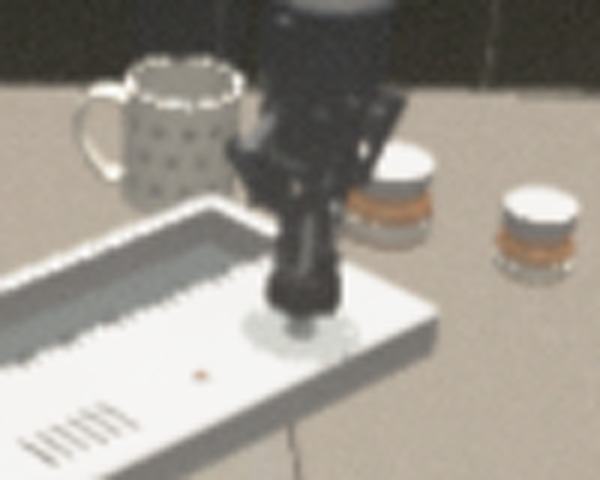

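```bash
python3 -m inch '[0,0,-0.002,0,0,0,0,0,-0.004,0,0,0,0,0,-0.006,0,0,0,0,0,-0.008,0,0,0,0,0,-0.009,0,0,0,0,0,-0.01,0,0,0,0,0,-0.01,0,0,0,0,0,-0.01,0,0,0]'
```

```text
time_s: 6.8
tool_pos: [0.4934, -0.1782, 0.0878]
orientation: [[-0.997, 0.072, 0.0], [0.072, 0.997, -0.0], [-0.0, -0.0, -1.0]]
force: [0.1, 0.5, -0.6]
gripper_width: 0.155
grasp_force: 29.4
```

```bash
python3 -m inch '[0,0,-0.0005,0,0,0,0,0,-0.001,0,0,0,0,0,-0.0015,0,0,0,0,0,-0.002,0,0,0,0,0,-0.0025,0,0,0,0,0,-0.003,0,0,0,0,0,-0.003,0,0,0,0,0,-0.003,0,0,0]'; python3 -c "
from bench import observe;print(observe()['moment'].round(3))"
```

```text
time_s: 7.6
tool_pos: [0.4935, -0.1783, 0.0848]
orientation: [[-0.997, 0.072, 0.0], [0.072, 0.997, -0.0], [-0.0, -0.0, -1.0]]
force: [3.7, -0.7, -0.3]
gripper_width: 0.158
grasp_force: 29.4
[-0.39  -0.676 -0.005]
```

```bash
python3 -m inch '[0.0005,0,-0.0005,0,0,0,0.0005,0,-0.001,0,0,0,0.0005,0,-0.0015,0,0,0,0.0005,0,-0.002,0,0,0,0.0005,0,-0.0025,0,0,0,0.0005,0,-0.003,0,0,0,0.0005,0,-0.003,0,0,0,0.0005,0,-0.003,0,0,0]'; python3 -c "
from bench import observe;print(observe()['moment'].round(3))"
```

```text
time_s: 8.4
tool_pos: [0.4938, -0.1782, 0.0817]
orientation: [[-0.997, 0.072, -0.0], [0.072, 0.997, -0.0], [0.0, -0.0, -1.0]]
force: [0.4, -1.4, -0.6]
gripper_width: 0.151
grasp_force: 29.4
[-0.39  -0.308  0.043]
```

```bash
python3 -m inch '[0.0002,0.0003,-0.0006,0,0,0,0.0002,0.0003,-0.0012,0,0,0,0.0002,0.0003,-0.0018,0,0,0,0.0002,0.0003,-0.0024,0,0,0,0.0002,0.0003,-0.003,0,0,0,0.0002,0.0003,-0.0036,0,0,0,0.0002,0.0003,-0.0042,0,0,0,0.0002,0.0003,-0.0046,0,0,0]'; python3 -c "
from bench import observe;print(observe()['moment'].round(3))"
```

```text
time_s: 9.2
tool_pos: [0.4942, -0.178, 0.0773]
orientation: [[-0.997, 0.072, 0.0], [0.072, 0.997, -0.0], [-0.0, -0.0, -1.0]]
force: [-2.2, -2.0, 9.9]
gripper_width: 0.152
grasp_force: 30.8
[-0.637  0.356 -0.021]
```

```bash
python3 -m inch '[0,0,-0.0005,0,0,0,0,0,-0.001,0,0,0,0,0,-0.001,0,0,0,0,0,-0.001,0,0,0,0,0,-0.001,0,0,0,0,0,-0.001,0,0,0,0,0,-0.001,0,0,0,0,0,-0.001,0,0,0]'; python3 -m inch '[0,0,0.001,0,0,0,0,0,0.001,0,0,0,0,0,0.001,0,0,0,0,0,0.001,0,0,0,0,0,0.001,0,0,0,0,0,0.001,0,0,0,0,0,0.001,0,0,0,0,0,0.001,0,0,0]' 0.05; python3 -m inch '[0,0,0.02,0,0,0,0,0,0.05,0,0,0,0,0,0.08,0,0,0,0,0,0.1,0,0,0,-0.02,0,0.13,0,0,0,-0.06,0,0.13,0,0,0,-0.06,0,0.13,0,0,0,-0.06,0,0.13,0,0,0]' 0.0854
python3 - <<'E'
from h import *
st(); c=optics.capture("wrist"); np.savez("w4.npz",**c); p=proj(c,[.494,-.178,.06]).astype(int); print(p)
cv2.imwrite("pics/w4.png",crop(c["color"],p[0]-70,p[0]+70,max(p[1]-60,0),p[1]+60,4.5))
t=optics.capture("scene"); np.savez("s4.npz",**t); cv2.imwrite("pics/s4.png",t["color"])
E
```

```text
time_s: 10.0
tool_pos: [0.4943, -0.178, 0.0771]
orientation: [[-0.997, 0.072, 0.0], [0.072, 0.997, -0.001], [-0.001, -0.001, -1.0]]
force: [-5.1, -1.9, 20.9]
gripper_width: 0.154
grasp_force: 32.4
time_s: 10.8
tool_pos: [0.494, -0.1779, 0.0771]
orientation: [[-0.997, 0.072, -0.0], [0.072, 0.997, -0.0], [0.0, -0.0, -1.0]]
force: [-0.3, -0.8, 0.8]
gripper_width: 0.582
grasp_force: 0.0
time_s: 11.6
tool_pos: [0.4337, -0.1783, 0.2075]
orientation: [[-0.997, 0.073, 0.0], [0.073, 0.997, -0.001], [-0.001, -0.001, -1.0]]
force: [0.5, 0.5, 0.6]
gripper_width: 0.998
grasp_force: 0.0
11.6 [ 0.4337 -0.1783  0.2075] yaxis [ 0.073  0.997 -0.001] F [0.5 0.5 0.6] w 0.0853 g 0.0
[321 253]
```

View pics/w4.png

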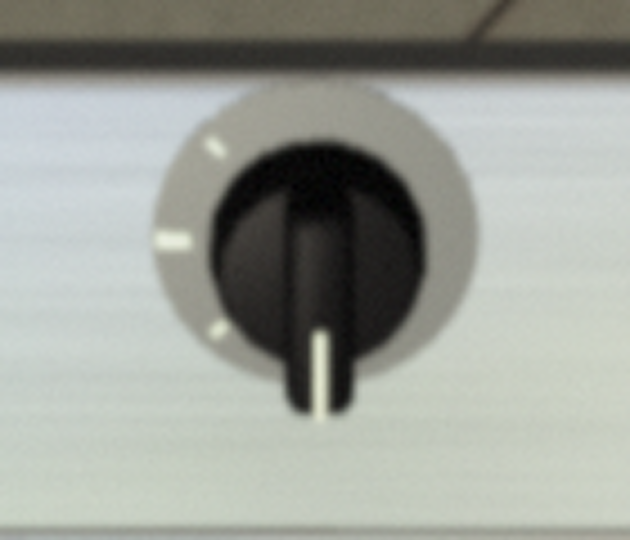

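```bash
python3 -m inch '[0,-0.03,0,0,0,-8,0.01,-0.06,0,0,0,-16,0.02,-0.09,0,0,0,-24,0.03,-0.13,0,0,0,-32,0.04,-0.17,0,0,0,-40,0.045,-0.2,0,0,0,-48,0.045,-0.23,0,0,0,-54,0.045,-0.236,0,0,0,-60]'; python3 -m inch '[0,0,0,0,0,-8,0,0,0,0,0,-16,0,0,-0.01,0,0,-24,0,0,-0.02,0,0,-30,0,0,-0.04,0,0,-30,0,0,-0.04,0,0,-30,0,0,-0.04,0,0,-30,0,0,-0.04,0,0,-30]'
cat >> h.py <<'E'
def lids(c,z,th=165):
    h=cv2.cvtColor(c["color"],cv2.COLOR_BGR2HSV); m=((h[...,1]<45)&(h[...,2]>th)).astype(np.uint8)
    cs,_=cv2.findContours(m,cv2.RETR_EXTERNAL,cv2.CHAIN_APPROX_NONE)
    for q in cs:
        if cv2.contourArea(q)<150 or len(q)<6: continue
        e=cv2.fitEllipse(q)
        if e[1][0]/e[1][1]<.7: continue
        p=plane(c,*e[0],z); d=np.linalg.norm(plane(c,e[0][0]-e[1][0]/2,e[0][1],z)-plane(c,e[0][0]+e[1][0]/2,e[0][1],z))
        print(np.round(e[0],1),np.round(e[1],1),p.round(4),"d",d.round(4))
E
python3 - <<'E'
from h import *
st(); c=optics.capture("wrist"); np.savez("w5.npz",**c); cv2.imwrite("pics/w5.png",c["color"]); lids(c,.048); print("top"); t=optics.capture("top"); lids(t,.048)
E
```

```text
time_s: 12.5
tool_pos: [0.4789, -0.4171, 0.2058]
orientation: [[-0.43, 0.903, -0.001], [0.903, 0.43, -0.0], [0.0, -0.001, -1.0]]
force: [-0.5, 0.5, -0.1]
gripper_width: 0.999
grasp_force: 0.0
time_s: 13.3
tool_pos: [0.4796, -0.4141, 0.1679]
orientation: [[0.071, 0.997, 0.001], [0.997, -0.071, -0.0], [-0.0, 0.001, -1.0]]
force: [0.3, -0.2, 0.3]
gripper_width: 1.0
grasp_force: 0.0
13.3 [ 0.4796 -0.4141  0.1679] yaxis [ 0.997 -0.071  0.001] F [ 0.3 -0.2  0.3] w 0.0854 g 0.0
[316.7 199.5] [53.8 57.4] [ 0.4794 -0.4147  0.048 ] d 0.0436
[446.9 153.7] [64.9 72.2] [ 0.5835 -0.385   0.048 ] d 0.0507
top
[205.8 294.2] [18.6 20.1] [0.326  0.2482 0.048 ] d 0.0465
[462.7 229.7] [17.2 18.9] [ 0.4784 -0.415   0.048 ] d 0.0454
[449.  191.3] [19.4 20.8] [ 0.5813 -0.3867  0.048 ] d 0.0519
[473.8 142. ] [19.3 20.8] [ 0.7176 -0.4657  0.048 ] d 0.0532
```

View pics/w5.png

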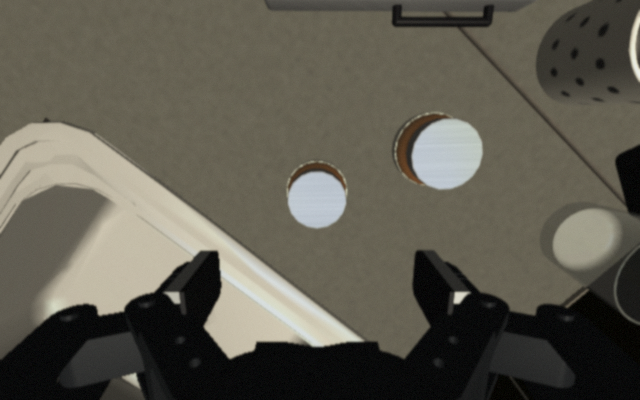

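```bash
python3 -m inch '[0,-0.001,-0.03,0,0,0,0,-0.001,-0.06,0,0,0,0,-0.001,-0.09,0,0,0,0,-0.001,-0.11,0,0,0,0,-0.001,-0.12,0,0,0,0,-0.001,-0.128,0,0,0,0,-0.001,-0.128,0,0,0,0,-0.001,-0.128,0,0,0]' ;python3 -m inch '[0,0,0,0,0,0,0,0,0,0,0,0,0,0,0,0,0,0,0,0,0,0,0,0,0,0,0,0,0,0,0,0,0,0,0,0,0,0,0,0,0,0,0,0,0,0,0,0]' 0 35; python3 -m inch '[0,0,0.02,0,0,0,0,0,0.04,0,0,0,0,0,0.06,0,0,0,0,0,0.09,0,0,0,0,0,0.12,0,0,0,0,0,0.13,0,0,0,0,0,0.13,0,0,0,0,0,0.13,0,0,0]'
```

```text
time_s: 14.2
tool_pos: [0.4795, -0.4152, 0.0401]
orientation: [[0.072, 0.997, 0.001], [0.997, -0.072, -0.001], [-0.001, 0.001, -1.0]]
force: [-0.6, 1.5, -0.4]
gripper_width: 0.996
grasp_force: 0.0
time_s: 15.0
tool_pos: [0.4792, -0.4151, 0.0399]
orientation: [[0.072, 0.997, 0.0], [0.997, -0.072, -0.001], [-0.001, 0.0, -1.0]]
force: [-2.2, 1.7, 7.7]
gripper_width: 0.552
grasp_force: 34.8
time_s: 15.8
tool_pos: [0.4786, -0.4146, 0.168]
orientation: [[0.072, 0.997, -0.001], [0.997, -0.072, 0.001], [0.001, -0.001, -1.0]]
force: [-0.8, -0.3, -2.7]
gripper_width: 0.548
grasp_force: 36.9
```

```bash
python3 -m inch '[0.02,0.04,0,0,0,0,0.04,0.08,0,0,0,0,0.06,0.12,0,0,0,0,0.08,0.16,0,0,0,0,0.1,0.2,0,0,0,0,0.12,0.24,0,0,0,0,0.13,0.275,0,0,0,0,0.1316,0.2806,0,0,0,0]'; python3 -m inch '[0,0,-0.02,0,0,0,0,0,-0.04,0,0,0,0,0,-0.06,0,0,0,0,0,-0.08,0,0,0,0,0,-0.095,0,0,0,0,0,-0.105,0,0,0,0,0,-0.108,0,0,0,0,0,-0.108,0,0,0]'; python3 -m inch '[0,0,-0.001,0,0,0,0,0,-0.002,0,0,0,0,0,-0.003,0,0,0,0,0,-0.004,0,0,0,0,0,-0.005,0,0,0,0,0,-0.006,0,0,0,0,0,-0.007,0,0,0,0,0,-0.007,0,0,0]'
```

```text
time_s: 16.6
tool_pos: [0.6112, -0.1285, 0.1674]
orientation: [[0.066, 0.998, -0.002], [0.998, -0.066, 0.003], [0.003, -0.002, -1.0]]
force: [-0.5, 0.7, -1.9]
gripper_width: 0.551
grasp_force: 36.9
time_s: 17.4
tool_pos: [0.6106, -0.1344, 0.061]
orientation: [[0.072, 0.997, -0.0], [0.997, -0.072, 0.0], [0.0, -0.0, -1.0]]
force: [1.1, -0.0, -1.5]
gripper_width: 0.547
grasp_force: 36.9
time_s: 18.2
tool_pos: [0.6106, -0.1343, 0.054]
orientation: [[0.072, 0.997, -0.0], [0.997, -0.072, 0.0], [0.0, -0.0, -1.0]]
force: [-0.4, -0.6, -2.0]
gripper_width: 0.548
grasp_force: 36.9
```

```bash
python3 -m inch '[0,0,-0.0005,0,0,0,0,0,-0.001,0,0,0,0,0,-0.0015,0,0,0,0,0,-0.002,0,0,0,0,0,-0.0025,0,0,0,0,0,-0.0025,0,0,0,0,0,-0.0025,0,0,0,0,0,-0.0025,0,0,0]'
```

```text
time_s: 19.0
tool_pos: [0.6107, -0.1343, 0.0519]
orientation: [[0.072, 0.997, -0.0], [0.997, -0.072, -0.0], [-0.0, -0.0, -1.0]]
force: [-3.7, 1.2, 5.3]
gripper_width: 0.551
grasp_force: 37.5
```

```bash
python3 -m inch '[0,0,0,0,0,0,0,0,0,0,0,0,0,0,0.001,0,0,0,0,0,0.02,0,0,0,0,0,0.05,0,0,0,0,0,0.08,0,0,0,0,0,0.116,0,0,0,0,0,0.116,0,0,0]' 0.0854; python3 -m inch '[0,-0.04,0,0,0,0,0,-0.08,0,0,0,0,-0.01,-0.12,0,0,0,0,-0.02,-0.16,0,0,0,0,-0.025,-0.2,0,0,0,0,-0.028,-0.23,0,0,0,0,-0.028,-0.2515,0,0,0,0,-0.028,-0.2515,0,0,0,0]'
python3 - <<'E'
from h import *
st(); c=optics.capture("wrist"); lids(c,.054); print("top"); t=optics.capture("top"); lids(t,.06)
E
```

```text
time_s: 19.8
tool_pos: [0.6128, -0.1346, 0.1725]
orientation: [[0.072, 0.997, 0.007], [0.997, -0.072, -0.001], [-0.001, 0.007, -1.0]]
force: [1.6, -0.2, -0.4]
gripper_width: 1.002
grasp_force: 0.0
time_s: 20.6
tool_pos: [0.5813, -0.3895, 0.1669]
orientation: [[0.076, 0.997, -0.001], [0.997, -0.076, -0.001], [-0.001, -0.001, -1.0]]
force: [0.2, -0.2, -0.4]
gripper_width: 1.0
grasp_force: 0.0
20.6 [ 0.5813 -0.3895  0.1669] yaxis [ 0.997 -0.076 -0.001] F [ 0.2 -0.2 -0.4] w 0.0854 g 0.0
[480.8 264.3] [44.8 55.4] [ 0.7132 -0.4544  0.054 ] d 0.0373
[ 53.2 270.7] [149.5 170.3] [ 0.3557 -0.4333  0.054 ] d 0.1256
[316.5 194.3] [65.3 67.5] [ 0.5811 -0.3841  0.054 ] d 0.0513
[528.6  77.8] [119.8 170.5] [ 0.7389 -0.31    0.054 ] d 0.0857
top
[205.8 294.2] [19.  20.2] [0.3265 0.245  0.06  ] d 0.0468
[449.  191.2] [19.5 21.1] [ 0.5791 -0.3826  0.06  ] d 0.0516
[472.  139.5] [14.9 19.7] [ 0.7207 -0.4562  0.06  ] d 0.0406
```

```bash
python3 -m inch '[-0.0015,0.002,-0.03,0,0,0,-0.0015,0.002,-0.06,0,0,0,-0.0015,0.002,-0.09,0,0,0,-0.0015,0.002,-0.11,0,0,0,-0.0015,0.002,-0.12,0,0,0,-0.0015,0.002,-0.1245,0,0,0,-0.0015,0.002,-0.1245,0,0,0,-0.0015,0.002,-0.1245,0,0,0]' ;python3 -m inch '[0,0,0,0,0,0,0,0,0,0,0,0,0,0,0,0,0,0,0,0,0,0,0,0,0,0,0,0,0,0,0,0,0,0,0,0,0,0,0,0,0,0,0,0,0,0,0,0]' 0 35; python3 -m inch '[0,0,0.02,0,0,0,0,0,0.04,0,0,0,0,0,0.06,0,0,0,0,0,0.09,0,0,0,0,0,0.12,0,0,0,0,0,0.125,0,0,0,0,0,0.125,0,0,0,0,0,0.125,0,0,0]'
```

```text
time_s: 21.5
tool_pos: [0.5818, -0.3839, 0.0443]
orientation: [[0.072, 0.997, 0.001], [0.997, -0.072, -0.001], [-0.001, 0.001, -1.0]]
force: [0.1, -0.1, 1.1]
gripper_width: 1.001
grasp_force: 0.0
time_s: 22.3
tool_pos: [0.5815, -0.384, 0.0441]
orientation: [[0.072, 0.997, 0.001], [0.997, -0.072, -0.001], [-0.001, 0.001, -1.0]]
force: [-1.4, 0.8, 6.5]
gripper_width: 0.629
grasp_force: 35.9
time_s: 23.1
tool_pos: [0.5806, -0.3836, 0.1671]
orientation: [[0.072, 0.997, -0.001], [0.997, -0.072, 0.001], [0.001, -0.001, -1.0]]
force: [0.3, -0.7, -1.9]
gripper_width: 0.624
grasp_force: 37.6
```

```bash
python3 -m inch '[0.004,0.03,0,0,0,0,0.008,0.06,0,0,0,0,0.012,0.09,0,0,0,0,0.016,0.12,0,0,0,0,0.02,0.15,0,0,0,0,0.024,0.18,0,0,0,0,0.0246,0.189,0,0,0,0,0.0246,0.189,0,0,0,0]'; python3 -m inch '[0,0,-0.02,0,0,0,0,0,-0.04,0,0,0,0,0,-0.06,0,0,0,0,0,-0.08,0,0,0,0,0,-0.095,0,0,0,0,0,-0.103,0,0,0,0,0,-0.106,0,0,0,0,0,-0.106,0,0,0]'; python3 -m inch '[0,0,-0.001,0,0,0,0,0,-0.002,0,0,0,0,0,-0.003,0,0,0,0,0,-0.004,0,0,0,0,0,-0.005,0,0,0,0,0,-0.006,0,0,0,0,0,-0.0065,0,0,0,0,0,-0.0065,0,0,0]'
```

```text
time_s: 23.9
tool_pos: [0.6056, -0.1931, 0.1671]
orientation: [[0.07, 0.998, -0.002], [0.998, -0.07, 0.001], [0.001, -0.002, -1.0]]
force: [0.8, -0.9, -1.6]
gripper_width: 0.626
grasp_force: 37.6
time_s: 24.7
tool_pos: [0.6058, -0.1951, 0.0622]
orientation: [[0.072, 0.997, -0.0], [0.997, -0.072, -0.0], [-0.0, -0.0, -1.0]]
force: [0.4, -0.6, -1.0]
gripper_width: 0.628
grasp_force: 37.6
time_s: 25.5
tool_pos: [0.6058, -0.1948, 0.056]
orientation: [[0.072, 0.997, -0.0], [0.997, -0.072, -0.0], [-0.0, -0.0, -1.0]]
force: [-3.0, 1.5, 6.2]
gripper_width: 0.627
grasp_force: 38.2
```

```bash
python3 -m inch '[0,0,0,0,0,0,0,0,0,0,0,0,0,0,0.001,0,0,0,0,0,0.02,0,0,0,0,0,0.05,0,0,0,0,0,0.09,0,0,0,-0.015,0.025,0.13,0,0,0,-0.03,0.05,0.134,0,0,0]' 0.0854; python3 -m inch '[-0.02,0.035,0,0,0,0,-0.045,0.075,0,0,0,0,-0.07,0.115,0,0,0,0,-0.095,0.155,0,0,0,0,-0.12,0.195,0,0,0,0,-0.145,0.235,0,0,0,0,-0.17,0.275,0,0,0,0,-0.195,0.315,0,0,0,0]'; python3 -m inch '[-0.02,0.03,0,0,0,0,-0.04,0.06,-0.01,0,0,0,-0.055,0.078,-0.02,0,0,0,-0.055,0.078,-0.025,0,0,0,-0.055,0.078,-0.025,0,0,0,-0.055,0.078,-0.025,0,0,0,-0.055,0.078,-0.025,0,0,0,-0.055,0.078,-0.025,0,0,0]'
python3 - <<'E'
from h import *
st(); c=optics.capture("wrist"); lids(c,.048); print("top"); t=optics.capture("top"); cv2.imwrite("pics/t6.png",crop(t["color"],140,480,100,310,2.3)); lids(t,.048)
E
```

```text
time_s: 26.3
tool_pos: [0.5774, -0.1449, 0.1944]
orientation: [[0.073, 0.997, 0.006], [0.997, -0.073, -0.002], [-0.001, 0.007, -1.0]]
force: [1.0, -0.1, -0.6]
gripper_width: 0.997
grasp_force: 0.0
time_s: 27.1
tool_pos: [0.3796, 0.1715, 0.19]
orientation: [[0.072, 0.997, 0.001], [0.997, -0.072, -0.0], [-0.0, 0.001, -1.0]]
force: [0.3, 0.6, 0.4]
gripper_width: 0.999
grasp_force: 0.0
time_s: 27.9
tool_pos: [0.3263, 0.2478, 0.1649]
orientation: [[0.073, 0.997, 0.0], [0.997, -0.073, 0.0], [0.0, 0.0, -1.0]]
force: [-0.2, -0.8, 0.5]
gripper_width: 1.001
grasp_force: 0.0
27.9 [0.3263 0.2478 0.1649] yaxis [ 0.997 -0.073  0.   ] F [-0.2 -0.8  0.5] w 0.0855 g 0.0
[316.5 199.2] [57.6 64.2] [0.3259 0.2483 0.048 ] d 0.0462
top
[205.9 294.1] [17.8 19. ] [0.3262 0.2481 0.048 ] d 0.0446
[543.9 311.9] [184.2 202.4] [ 0.2672 -0.604   0.048 ] d 0.4701
[473.8 142. ] [18.1 20. ] [ 0.7176 -0.4654  0.048 ] d 0.0498
[422.3 138.2] [28.1 37.3] [ 0.7302 -0.3249  0.048 ] d 0.0771
```

View pics/t6.png

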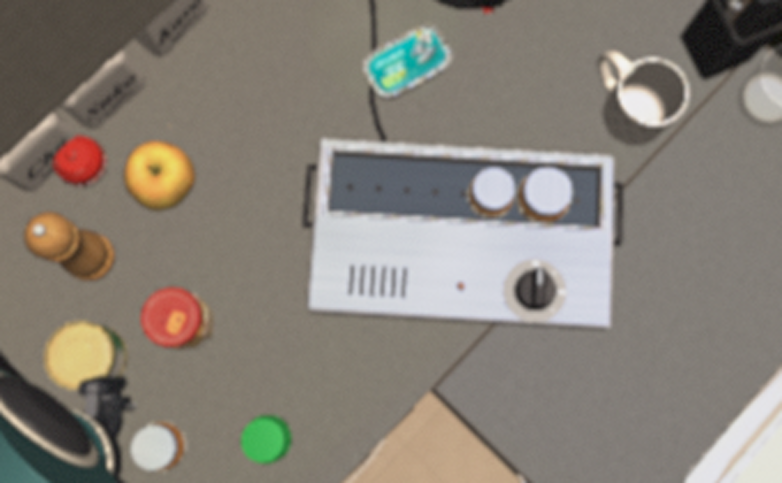

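```bash
python3 -m inch '[-0.0003,0.0003,-0.03,0,0,0,-0.0003,0.0003,-0.06,0,0,0,-0.0003,0.0003,-0.09,0,0,0,-0.0003,0.0003,-0.11,0,0,0,-0.0003,0.0003,-0.12,0,0,0,-0.0003,0.0003,-0.125,0,0,0,-0.0003,0.0003,-0.125,0,0,0,-0.0003,0.0003,-0.125,0,0,0]' ;python3 -m inch '[0,0,0,0,0,0,0,0,0,0,0,0,0,0,0,0,0,0,0,0,0,0,0,0,0,0,0,0,0,0,0,0,0,0,0,0,0,0,0,0,0,0,0,0,0,0,0,0]' 0 35; python3 -m inch '[0,0,0.02,0,0,0,0,0,0.04,0,0,0,0,0,0.06,0,0,0,0,0,0.1,0,0,0,0,0,0.14,0,0,0,0,0,0.17,0,0,0,0,0,0.17,0,0,0,0,0,0.17,0,0,0]'
```

```text
time_s: 28.8
tool_pos: [0.3259, 0.2488, 0.0404]
orientation: [[0.072, 0.997, 0.001], [0.997, -0.072, 0.001], [0.001, 0.001, -1.0]]
force: [0.1, 0.1, 0.2]
gripper_width: 1.0
grasp_force: 0.0
time_s: 29.6
tool_pos: [0.3258, 0.2486, 0.0402]
orientation: [[0.072, 0.997, 0.001], [0.997, -0.072, 0.0], [0.0, 0.001, -1.0]]
force: [-2.5, -2.1, 16.6]
gripper_width: 0.551
grasp_force: 33.4
time_s: 30.4
tool_pos: [0.3256, 0.2483, 0.2097]
orientation: [[0.072, 0.997, 0.001], [0.997, -0.072, -0.0], [0.0, 0.001, -1.0]]
force: [0.4, 0.4, -2.6]
gripper_width: 0.545
grasp_force: 37.8
```

```bash
python3 -m inch '[0.025,-0.03,0,0,0,0,0.055,-0.065,0,0,0,0,0.085,-0.1,0,0,0,0,0.115,-0.135,0,0,0,0,0.145,-0.17,0,0,0,0,0.175,-0.205,0,0,0,0,0.205,-0.235,0,0,0,0,0.235,-0.265,0,0,0,0]'; python3 -m inch '[0.025,-0.03,0,0,0,0,0.0495,-0.056,0,0,0,0,0.0534,-0.0606,-0.01,0,0,0,0.0534,-0.0606,-0.03,0,0,0,0.0534,-0.0606,-0.06,0,0,0,0.0534,-0.0606,-0.09,0,0,0,0.0534,-0.0606,-0.11,0,0,0,0.0534,-0.0606,-0.12,0,0,0]'; python3 -m inch '[0,0,-0.01,0,0,0,0,0,-0.02,0,0,0,0,0,-0.027,0,0,0,0,0,-0.031,0,0,0,0,0,-0.034,0,0,0,0,0,-0.0355,0,0,0,0,0,-0.0365,0,0,0,0,0,-0.0375,0,0,0]'
```

```text
time_s: 31.2
tool_pos: [0.5607, -0.0181, 0.2076]
orientation: [[0.072, 0.997, -0.003], [0.997, -0.072, -0.0], [-0.0, -0.003, -1.0]]
force: [1.2, 1.5, -1.4]
gripper_width: 0.549
grasp_force: 37.7
time_s: 32.0
tool_pos: [0.6119, -0.0764, 0.086]
orientation: [[0.071, 0.997, -0.005], [0.997, -0.071, 0.001], [0.0, -0.005, -1.0]]
force: [-0.3, 0.3, -1.1]
gripper_width: 0.55
grasp_force: 37.8
time_s: 32.8
tool_pos: [0.614, -0.0771, 0.0524]
orientation: [[0.072, 0.997, 0.0], [0.997, -0.072, -0.0], [-0.0, 0.0, -1.0]]
force: [-2.7, -0.4, 12.3]
gripper_width: 0.551
grasp_force: 39.2
```

```bash
python3 -m inch '[0,0,0,0,0,0,0,0,0,0,0,0,0,0,0.001,0,0,0,0,0,0.02,0,0,0,0,0,0.06,0,0,0,0,0,0.1,0,0,0,0,0,0.14,0,0,0,0,0,0.18,0,0,0]' 0.0854; python3 -m inch '[-0.02,0.04,0,0,0,0,-0.04,0.08,0,0,0,0,-0.06,0.12,0,0,0,0,-0.08,0.16,0,0,0,0,-0.1,0.2,0,0,0,0,-0.12,0.24,0,0,0,0,-0.14,0.275,0,0,0,0,-0.151,0.296,0,0,0,0]'; python3 -m inch '[0,0,0,0,0,0,0,0,0,0,0,0,0,0,0,0,0,0,0,0,0,0,0,0,0,0,0,0,0,0,0,0,0,0,0,0,0,0,0,0,0,0,0,0,0,0,0,0]'
python3 - <<'E'
from h import *
st(); c=optics.capture("wrist"); h=cv2.cvtColor(c["color"],cv2.COLOR_BGR2HSV)
m=((h[...,1]>120)&((h[...,0]<8)|(h[...,0]>172))).astype(np.uint8)
cs,_=cv2.findContours(m,0,1)
for q in cs:
    if cv2.contourArea(q)>800: e=cv2.fitEllipse(cv2.convexHull(q)); print(np.round(e,1) if 0 else e,plane(c,*e[0],.1), c["fx"])
cv2.imwrite("pics/w7.png",c["color"])
E
```

```text
time_s: 33.6
tool_pos: [0.6136, -0.0771, 0.2341]
orientation: [[0.072, 0.997, 0.0], [0.997, -0.072, -0.0], [-0.0, 0.0, -1.0]]
force: [1.4, 0.2, -0.4]
gripper_width: 0.999
grasp_force: 0.0
time_s: 34.4
tool_pos: [0.461, 0.2216, 0.2327]
orientation: [[0.069, 0.998, 0.0], [0.998, -0.069, 0.0], [0.001, 0.0, -1.0]]
force: [1.3, -0.6, 0.4]
gripper_width: 0.996
grasp_force: 0.0
time_s: 35.2
tool_pos: [0.4629, 0.2188, 0.2321]
orientation: [[0.072, 0.997, -0.0], [0.997, -0.072, -0.0], [-0.0, -0.0, -1.0]]
force: [-0.9, -0.7, -0.0]
gripper_width: 0.998
grasp_force: 0.0
35.2 [0.4629 0.2188 0.2321] yaxis [ 0.997 -0.072 -0.   ] F [-0.9 -0.7 -0. ] w 0.0852 g 0.0
((319.16522216796875, 190.52613830566406), (73.8946304321289, 74.49211120605469), 73.69849395751953) [0.46499747 0.22272728 0.1       ] 321.0734843919943
((511.00689697265625, 25.0675048828125), (62.219932556152344, 72.60781860351562), 49.584259033203125) [0.61577045 0.33817697 0.1       ] 321.0734843919943
```

View pics/w7.png

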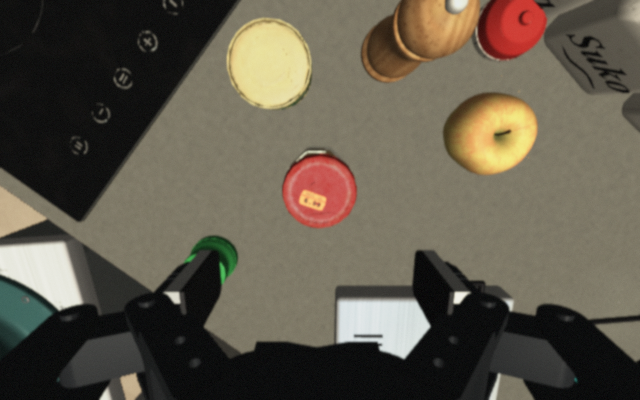

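```bash
python3 -m inch '[0.0015,0.003,-0.03,0,0,0,0.0015,0.003,-0.06,0,0,0,0.0015,0.003,-0.09,0,0,0,0.0015,0.003,-0.115,0,0,0,0.0015,0.003,-0.135,0,0,0,0.0015,0.003,-0.152,0,0,0,0.0015,0.003,-0.152,0,0,0,0.0015,0.003,-0.152,0,0,0]' ;python3 -m inch '[0,0,0,0,0,0,0,0,0,0,0,0,0,0,0,0,0,0,0,0,0,0,0,0,0,0,0,0,0,0,0,0,0,0,0,0,0,0,0,0,0,0,0,0,0,0,0,0]' 0 45; python3 -m inch '[0,0,0.02,0,0,0,0,0,0.04,0,0,0,0,0,0.06,0,0,0,0,0,0.09,0,0,0,0,0,0.11,0,0,0,0,0,0.12,0,0,0,0,0,0.12,0,0,0,0,0,0.12,0,0,0]'
```

```text
time_s: 36.05
tool_pos: [0.4644, 0.2221, 0.0805]
orientation: [[0.072, 0.997, -0.0], [0.997, -0.072, 0.0], [-0.0, -0.0, -1.0]]
force: [0.3, -0.8, -0.4]
gripper_width: 0.998
grasp_force: 0.0
time_s: 36.85
tool_pos: [0.465, 0.2222, 0.0814]
orientation: [[0.072, 0.997, 0.002], [0.997, -0.072, 0.001], [0.001, 0.002, -1.0]]
force: [-0.7, -0.7, 10.0]
gripper_width: 0.746
grasp_force: 46.5
time_s: 37.65
tool_pos: [0.464, 0.2216, 0.1994]
orientation: [[0.072, 0.997, -0.001], [0.997, -0.072, -0.0], [-0.001, -0.001, -1.0]]
force: [0.3, 0.3, -2.8]
gripper_width: 0.734
grasp_force: 51.3
```

```bash
python3 -m inch '[0.025,-0.04,0,0,0,0,0.05,-0.08,0,0,0,0,0.08,-0.12,0,0,0,0,0.105,-0.16,0,0,0,0,0.13,-0.2,0,0,0,0,0.15,-0.228,0,0,0,0,0.1548,-0.235,0,0,0,0,0.1548,-0.235,0,0,0,0]'; python3 -m inch '[0,0,-0.02,0,0,0,0,0,-0.04,0,0,0,0,0,-0.055,0,0,0,0,0,-0.065,0,0,0,0,0,-0.075,0,0,0,0,0,-0.085,0,0,0,0,0,-0.092,0,0,0,0,0,-0.092,0,0,0]'; python3 -m inch '[0,0,-0.003,0,0,0,0,0,-0.006,0,0,0,0,0,-0.009,0,0,0,0,0,-0.011,0,0,0,0,0,-0.0125,0,0,0,0,0,-0.0135,0,0,0,0,0,-0.0145,0,0,0,0,0,-0.0145,0,0,0]'
```

```text
time_s: 38.45
tool_pos: [0.619, -0.0145, 0.1983]
orientation: [[0.074, 0.997, -0.002], [0.997, -0.074, -0.0], [-0.0, -0.002, -1.0]]
force: [-0.1, -0.3, -3.2]
gripper_width: 0.741
grasp_force: 51.3
time_s: 39.25
tool_pos: [0.6188, -0.0131, 0.1073]
orientation: [[0.072, 0.997, -0.001], [0.997, -0.072, 0.0], [-0.0, -0.001, -1.0]]
force: [-0.0, 1.0, -3.0]
gripper_width: 0.739
grasp_force: 51.4
time_s: 40.05
tool_pos: [0.6192, -0.0131, 0.0937]
orientation: [[0.072, 0.997, 0.0], [0.997, -0.072, -0.0], [-0.0, 0.0, -1.0]]
force: [-1.1, 0.6, -3.3]
gripper_width: 0.739
grasp_force: 51.3
```

```bash
python3 -m inch '[0,0,-0.0005,0,0,0,0,0,-0.001,0,0,0,0,0,-0.0015,0,0,0,0,0,-0.0015,0,0,0,0,0,-0.0015,0,0,0,0,0,-0.0015,0,0,0,0,0,-0.0015,0,0,0,0,0,-0.0015,0,0,0]'
```

```text
time_s: 40.85
tool_pos: [0.6196, -0.0132, 0.0934]
orientation: [[0.072, 0.997, 0.001], [0.997, -0.072, -0.0], [-0.0, 0.001, -1.0]]
force: [-5.0, -0.7, 15.8]
gripper_width: 0.74
grasp_force: 52.9
```

```bash
python3 -m inch '[0,0,0,0,0,0,0,0,0,0,0,0,0,0,0.001,0,0,0,0,0,0.02,0,0,0,0,0,0.06,0,0,0,0,0,0.1,0,0,0,0,0,0.14,0,0,0,0,0,0.14,0,0,0]' 0.0854; python3 -m inch '[-0.02,-0.02,0,0,0,8,-0.04,-0.04,0,0,0,16,-0.06,-0.06,0,0,0,24,-0.085,-0.08,0,0,0,32,-0.11,-0.1,0,0,0,40,-0.14,-0.12,0,0,0,48,-0.165,-0.145,0,0,0,54,-0.185,-0.165,0,0,0,60]'; python3 -m inch '[0,0,0,0,0,8,0,0,-0.01,0,0,16,0,0,-0.02,0,0,24,0,0,-0.024,0,0,30,0,0,-0.024,0,0,30,0,0,-0.024,0,0,30,0,0,-0.024,0,0,30,0,0,-0.024,0,0,30]'
python3 - <<'E'
from h import *
st(); t=optics.capture("top"); s=optics.capture("scene"); c=optics.capture("wrist")
p=proj(c,[.494,-.178,.06]).astype(int); k=crop(c["color"],p[0]-50,p[0]+50,p[1]-50,p[1]+50,3)
print(k.shape); 
A=crop(t["color"],265,425,140,240,3); B=crop(s["color"],260,400,140,240,3); 
H=np.zeros((600,780,3),np.uint8); H[:300,:480]=A; H[:300,480:480+300]=k; H[300:600,:420]=B; cv2.imwrite("pics/f8.png",H)
E
```

```text
time_s: 41.65
tool_pos: [0.6213, -0.0128, 0.2377]
orientation: [[0.072, 0.997, 0.008], [0.997, -0.072, -0.0], [0.0, 0.008, -1.0]]
force: [0.5, -0.1, -1.5]
gripper_width: 1.001
grasp_force: 0.0
time_s: 42.45
tool_pos: [0.4326, -0.1793, 0.2319]
orientation: [[-0.83, 0.558, -0.0], [0.558, 0.83, -0.0], [-0.0, -0.001, -1.0]]
force: [0.1, -0.2, -0.1]
gripper_width: 1.001
grasp_force: 0.0
time_s: 43.25
tool_pos: [0.4343, -0.1781, 0.2084]
orientation: [[-0.997, 0.074, 0.0], [0.074, 0.997, -0.0], [-0.0, -0.0, -1.0]]
force: [0.3, 0.3, 0.2]
gripper_width: 1.001
grasp_force: 0.0
43.25 [ 0.4343 -0.1781  0.2084] yaxis [ 0.074  0.997 -0.   ] F [0.3 0.3 0.2] w 0.0855 g 0.0
(300, 300, 3)
```

View pics/f8.png

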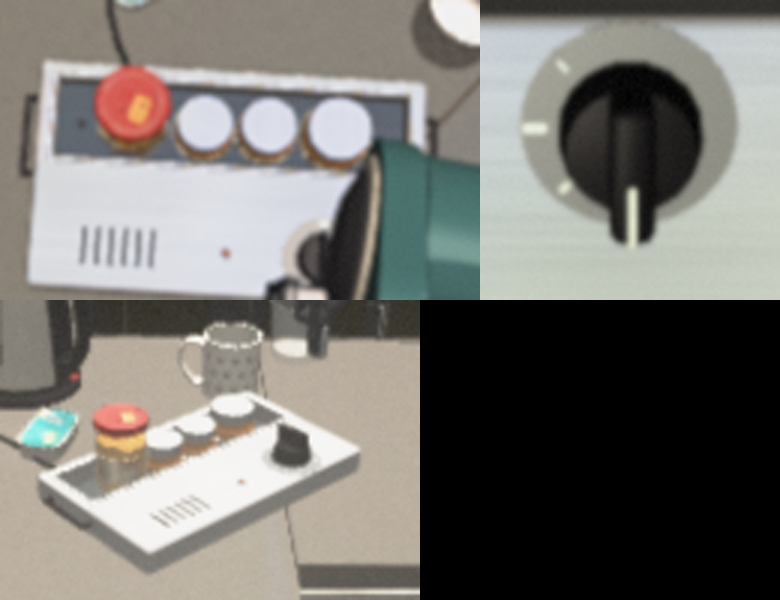

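```bash
python3 -m inch '[0.02,0,0,0,0,0,0.045,0,0,0,0,0,0.06,0,-0.02,0,0,0,0.06,0,-0.05,0,0,0,0.06,0,-0.09,0,0,0,0.06,0,-0.115,0,0,0,0.06,0,-0.129,0,0,0,0.06,0,-0.129,0,0,0]' 0.05; python3 -m inch '[0,0,0,0,0,0,0,0,0,0,0,0,0,0,0,0,0,0,0,0,0,0,0,0,0,0,0,0,0,0,0,0,0,0,0,0,0,0,0,0,0,0,0,0,0,0,0,0]' 0 35; python3 -m inch '[0,0,0,0,0,-2,0,0,0,0,0,-4,0,0,0,0,0,-6,0,0,0,0,0,-8,0,0,0,0,0,-10,0,0,0,0,0,-12,0,0,0,0,0,-14,0,0,0,0,0,-15]'; python3 -c "
from bench import observe;print(observe()['moment'].round(3))"
```

```text
time_s: 44.2
tool_pos: [0.4935, -0.1778, 0.078]
orientation: [[-0.997, 0.072, -0.002], [0.072, 0.997, 0.001], [0.002, 0.001, -1.0]]
force: [0.4, 0.4, 0.9]
gripper_width: 0.586
grasp_force: 0.0
time_s: 45.0
tool_pos: [0.4949, -0.1784, 0.0804]
orientation: [[-0.997, 0.072, 0.002], [0.072, 0.997, -0.001], [-0.002, -0.001, -1.0]]
force: [-1.9, 0.4, 8.7]
gripper_width: 0.155
grasp_force: 36.6
time_s: 45.8
tool_pos: [0.4951, -0.1785, 0.0805]
orientation: [[-0.944, 0.329, 0.002], [0.329, 0.944, -0.001], [-0.003, -0.0, -1.0]]
force: [0.5, -0.5, 7.3]
gripper_width: 0.149
grasp_force: 36.5
[-0.061 -0.026  0.03 ]
```

```bash
python3 -m inch '[0,0,0,0,0,-5,0,0,0,0,0,-10,0,0,0,0,0,-15,0,0,0,0,0,-20,0,0,0,0,0,-25,0,0,0,0,0,-30,0,0,0,0,0,-35,0,0,0,0,0,-40]'; python3 -c "
from bench import observe;print(observe()['moment'].round(3))"; python3 -m inch '[0,0,0,0,0,-5,0,0,0,0,0,-10,0,0,0,0,0,-15,0,0,0,0,0,-20,0,0,0,0,0,-25,0,0,0,0,0,-30,0,0,0,0,0,-35,0,0,0,0,0,-35]'; python3 - <<'E'
from h import *
s=st(); print(s["moment"].round(3)); c=optics.capture("scene"); w=optics.capture("wrist"); p=proj(w,[.494,-.178,.06]).astype(int)
H=np.hstack([crop(c["color"],310,390,150,230,4.5),crop(w["color"],p[0]-60,p[0]+60,p[1]-60,p[1]+60,3)]); cv2.imwrite("pics/k9.png",H)
E
```

```text
time_s: 46.6
tool_pos: [0.4948, -0.1788, 0.0804]
orientation: [[-0.51, 0.86, 0.002], [0.86, 0.51, -0.001], [-0.002, 0.001, -1.0]]
force: [-2.6, -3.0, 7.6]
gripper_width: 0.15
grasp_force: 36.6
[-0.57   0.422  0.016]
time_s: 47.4
tool_pos: [0.4946, -0.179, 0.0804]
orientation: [[0.076, 0.997, 0.002], [0.997, -0.076, -0.001], [-0.001, 0.002, -1.0]]
force: [-3.5, -5.3, 8.6]
gripper_width: 0.15
grasp_force: 36.7
47.4 [ 0.4946 -0.179   0.0804] yaxis [ 0.997 -0.076  0.002] F [-3.5 -5.3  8.6] w 0.0128 g 36.7
[-1.042  0.753 -0.004]
```

View pics/k9.png

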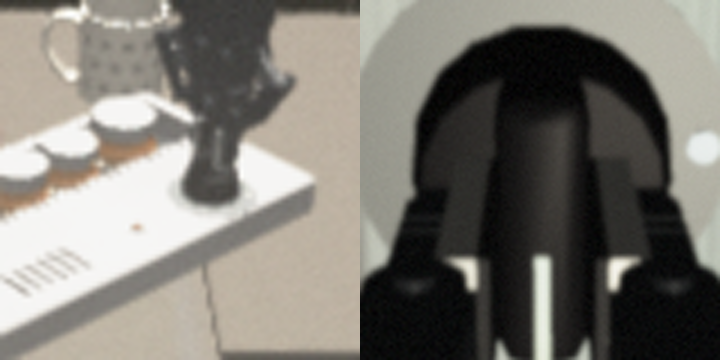

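```bash
python3 -m inch '[0,0,0,0,0,-2,0,0,0,0,0,-4,0,0,0,0,0,-6,0,0,0,0,0,-8,0,0,0,0,0,-8,0,0,0,0,0,-6,0,0,0,0,0,-3,0,0,0,0,0,0]'; python3 -m inch '[0,0,0,0,0,0,0,0,0,0,0,0,0,0,0,0,0,0,0,0,0,0,0,0,0,0,0,0,0,0,0,0,0,0,0,0,0,0,0,0,0,0,0,0,0,0,0,0]' 0.045; python3 -m inch '[0,0,0.02,0,0,0,0,0,0.05,0,0,0,0,0,0.09,0,0,0,0,0,0.13,0,0,0,0,0.03,0.13,0,0,0,0,0.06,0.13,0,0,0,0,0.06,0.13,0,0,0,0,0.06,0.13,0,0,0]' 0.0854
python3 - <<'E'
from h import *
st(); c=optics.capture("wrist"); p=proj(c,[.494,-.178,.06]).astype(int); print(p)
k=crop(c["color"],p[0]-50,p[0]+50,max(0,p[1]-60),p[1]+40,4); t=optics.capture("scene")
H=np.zeros((400,790,3),np.uint8); H[:k.shape[0],:400]=k; b=crop(t["color"],260,390,140,240,3); H[:300,400:790]=b; cv2.imwrite("pics/k10.png",H)
E
```

```text
time_s: 48.3
tool_pos: [0.4945, -0.179, 0.0804]
orientation: [[0.071, 0.997, 0.001], [0.997, -0.071, -0.001], [-0.001, 0.002, -1.0]]
force: [-4.0, -3.8, 9.0]
gripper_width: 0.152
grasp_force: 36.8
time_s: 49.1
tool_pos: [0.4941, -0.1781, 0.0791]
orientation: [[0.072, 0.997, -0.0], [0.997, -0.072, -0.0], [-0.0, -0.0, -1.0]]
force: [0.2, -0.4, 1.0]
gripper_width: 0.527
grasp_force: 0.0
time_s: 49.9
tool_pos: [0.4942, -0.1178, 0.2092]
orientation: [[0.071, 0.997, 0.0], [0.997, -0.071, -0.0], [-0.0, 0.0, -1.0]]
force: [0.3, -0.8, 0.5]
gripper_width: 1.0
grasp_force: 0.0
49.9 [ 0.4942 -0.1178  0.2092] yaxis [ 0.997 -0.071  0.   ] F [ 0.3 -0.8  0.5] w 0.0854 g 0.0
[321 252]
```

View pics/k10.png

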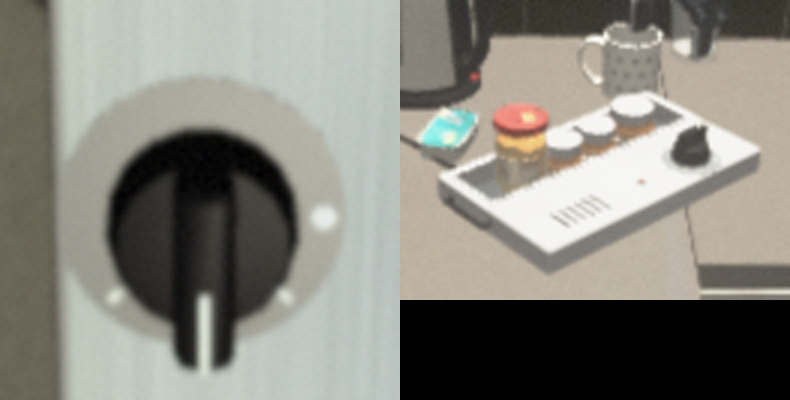

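The pointer (205,330) covers the long mark, midway between the two short marks at (117,297) and (285,297). The knob is seated, and the jars stand in the well.

```bash
python3 -c "
from bench import r;print(r.job_done())"
```

```text
the job is handed in; nothing more can be done
None
```

The job is handed in: the knob is home on its spindle, the four jars found (one honey jar, three preserve jars) stand upright side by side in the well, and I then turned the dial a quarter turn clockwise so the pointer stands at the long mark.

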